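# Clear the tall jar and slide the tray home under the riser shelf

### The job

The spice jar on the wooden tray is too tall to pass under the low riser shelf: take it off and stand it upright in the dark wooden box beside the spice jar that is already there. Then slide the tray, with the tin still standing on it, through the open front of the riser until its far end is fully home against the riser's back board. Knock nothing over and leave the other things where they are.

Things in the scene. Friction and masses are not known exactly. Their poses are not given: they have to be found in the camera images.
- tray: Loose light-wood tray, 220 (its x) x 110 (its y) mm, floor 6 mm thick, rim 20 mm high and 5 mm thick, 0.35 kg. Origin: centre of the underside. Its -x end carries an upright handle; its +x end goes into the riser first. Two things stand on it, 58 mm to +x and 30 mm to -x of the origin: the tin in one and the spice jar in the other.
- tray_handle (a point): Middle of the tray handle's top bar: a bar 12 x 12 mm in section, 90 mm long along the tray's y, centred 120 mm above the worktop, on two 10 mm posts 76 mm apart, 104 mm to -x of the tray's origin. Open space below the bar.
- tray_end (a point): Middle of the underside of the tray's far (+x) end, 110 mm from the tray's origin.
- tin: Food tin, 75 mm across, 58 mm high, standing on the tray. Origin: centre of its underside, z up.
- spice_jar: Spice jar with a white cap, 46 mm across, 109 mm high, about 0.11 kg, standing on the tray beside the tin. Origin: centre of its underside, z up.
- riser: Fixed low wooden riser shelf, outside 187 (x) x 174 (y) x 92 mm high; a tunnel 150 mm wide, 80 mm high and 175 mm deep, open only at its -x face, closed by a back board at +x; boards 12 mm thick. Origin: centre of the underside. The tray enters along the riser's +x. A 58 mm high kitchen timer stands fixed on its top, towards the back.
- riser_mouth (a point): Middle of the lower edge of the riser's open front (93.5 mm to -x of its origin), axes as the riser.
- riser_back (a point): Middle of the lower edge of the back board's inner face (81.5 mm to +x of the riser's origin), axes as the riser. The tray end belongs here.
- jar_box: Fixed open dark-wood box, outside 170 (x) x 90 (y) x 45 mm high, walls and floor 6 mm. Origin: centre of the underside.
- jar_box_spot (a point): Middle of the free part of the jar box's floor (35 mm to -x of its origin, 6 mm above the worktop).
- other_jar: Similar spice jar, 40 mm across, 101 mm high, that already stands in the +x half of the jar box. Origin: centre of its underside. Stays.
- shaker: Clear salt shaker with a grey cap, 44 mm across, 90 mm high, at the back. Bystander; origin at the underside.
- sauce_jar: Lidded glass jar, 65 mm across, 100 mm high, at the back. Bystander; origin at the underside.
- mug: Mug, 88 mm across, 90 mm high, at the back. Bystander; origin at the underside.
There are look-alikes about, which are no part of the job. What is shaped like the spice_jar but blue, red or turquoise is not meant.

How it is judged (in metres and radians):
On the way, in this order (a step that is already met when the one before it is completed fails the run):
1. the spice jar stands upright in the jar box (x of spice_jar in the frame of jar_box between -0.08 and 0.08 m and y of spice_jar in the frame of jar_box between -0.04 and 0.04 m and height (world z) of spice_jar below 0.02 m and angle between spice_jar's own z axis and vertical below 0.2 rad), for 0.2 s.
2. the tray is home under the riser with the tin on it (x of tray_end in the frame of riser_back between -0.015 and 0.01 m and y of tray_end in the frame of riser_back between -0.03 and 0.03 m and height (world z) of tray below 0.015 m and angle between tray's own z axis and vertical below 0.1 rad and x of tin in the frame of tray between -0.105 and 0.105 m and y of tin in the frame of tray between -0.05 and 0.05 m and angle between tin's own z axis and vertical below 0.2 rad and height (world z) of tin below 0.025 m), for 0.2 s.
At the end, for the whole second after the job is handed in: The spice jar stands upright (within 0.2 rad) on the floor of the jar box; the tray lies flat under the riser with its far end within 15 mm of the back board; the tin stands upright on the tray; all are at rest (all of step 1 and all of step 2 and linear speed of each of tray, tin, spice_jar below 0.02 m/s); the robot touches nothing.
It fails at once if the tin or the spice jar is tipped over (angle between tin's own z axis and vertical above 0.7 rad or angle between spice_jar's own z axis and vertical above 0.9 rad).
It fails at once if the salt shaker is knocked over or pushed away (tilt over 0.6 rad or moved over 40 mm) (angle between shaker's own z axis and vertical above 0.6 rad or distance of shaker from where it was at the start of the episode above 0.04 m).
It fails at once if the lidded jar is knocked over or pushed away (tilt over 0.6 rad or moved over 40 mm) (angle between sauce_jar's own z axis and vertical above 0.6 rad or distance of sauce_jar from where it was at the start of the episode above 0.04 m).
It fails at once if the mug is knocked over or pushed away (tilt over 0.6 rad or moved over 40 mm) (angle between mug's own z axis and vertical above 0.6 rad or distance of mug from where it was at the start of the episode above 0.04 m).
It fails at once if the jar already in the box is knocked over or pushed away (tilt over 0.6 rad or moved over 40 mm) (angle between other_jar's own z axis and vertical above 0.6 rad or distance of other_jar from where it was at the start of the episode above 0.04 m).
It also fails if it takes over 58 s, if anything falls off the work surface, if the arm or the gripper's body presses on something with over 40 N, if the wrist force passes 120 N, or if a joint passes its speed limit or range.

### The arm

A 6-joint arm with a two-finger parallel gripper is mounted at the origin on a cart in front of the work surface, level with it; the furniture and walls round the work are solid. World frame = base frame: x ahead of the robot, y to its left, z up, the work surface at z = 0. Lengths are in mm, angles in rad, forces in N, time in s.
With the tool pointing down it reaches from about 300 to 850 mm from the base axis. Payload 4.2 kg.
Tool frame: the origin (TCP) lies midway between the tips of the shut fingers; the grasp point (between the pads) lies 19 mm behind it (r.hold_point_z is the distance from the TCP to the grasp point, in mm); z points along the fingers, y is the line along which they close (so a half turn about z gives the same grasp; the last joint's range is limited). The gripper opens to 91 mm and grips with 3 to 60 N. Pads are 32 mm wide; open, the fingers measure 118 mm over their backs; the gripper's body (76 mm by 178 mm) begins 60 mm behind the grasp point.
Start: joints at [-1.359, 0.32, 1.565, -0, 1.257, -0.02], TCP at [132.097, -559.637, 213.976] pointing down, gripper open.
Joint ranges: [-3.11, 3.11], [-0.84, 2.01], [0.21, 2.61], [-1.34, 4.49], [0.05, 2.63], [-2.56, 2.56]. Speed limits (rad/s): [2.57, 2.57, 3.14, 3.14, 3.14, 3.14].

### API

Orientations are given as a unit quaternion [x, y, z, w].
In Python, from bench import get_obs, cams, workorder, r gives the robot as it stands.
- The arm moves only by the tool carry_out, never from a script. Its argument "plan" is a list that holds one entry, the list of rows, each a list of 6 numbers: the shift along the tool's x, y, z each as a share of 150 mm, from -1 to 1, then the turn, a rotation vector about the tool's x, y, z each as a share of 45 degrees, from -1 to 1. In form: [[[x, y, z, wx, wy, wz], ...]]. A call has 1 to 5 rows; each row is the pose to reach, as a shift and turn from the pose commanded when the call began, along the tool's axes at that moment; what a row does not reach only later rows make up. A row lasts 1/8 s, in which the tool goes at most 62.5 mm and 10.7 degrees, less where a joint would pass 70% of its speed; a pose out of reach is approached as far as the arm can. A call with a number of a shift or a turn outside -1 to 1 is refused whole. A call with a gripper value outside its range is refused whole. "gripper" is the closure, from -1 (fully open) to 1 (shut), set as the call begins (left out, the last holds). The fingers move at their own pace and stop on an object; the grip force is fixed at half the most. Time passes only in rows, so rows that repeat a pose let the fingers close. It gives the time, the measured TCP pose, the force, the opening and the grip force at its end, in the units of the state.
- get_obs(): the state, without advancing time (a new reading comes with each control period).
- cams.read_camera(name): name is "scene" or "side" or "wrist"; returns a dict with "pixels" (400x640x3 uint8, blue, green, red), "camera_matrix" (3x3 intrinsics, pixels), "distortion" ([k1, k2, p1, p2, k3] as OpenCV has them; the pictures are not rectified), "world_from_camera" (4x4, takes a point from camera to world coordinates); the wrist camera has in their place "tool_from_camera" (4x4, takes a point from camera to tool coordinates, whose origin is the TCP and whose axes are the flange's). Camera axes: x right, y down, z forward; pixel columns grow to the right and rows downward; lengths in mm; the calibration is good to about 2 mm. A picture is of the moment at which its call begins: read the wrist's pose just before it. There is no depth.
- workorder.job_done(): hands the job in; it is judged then, once.
The state is a dict: "clock": time; "qpos": joint angles; "qd": joint speeds; "tau": joint torques, N m; "tool_pos": TCP position; "orientation": TCP orientation; "ft_force": force on the tool from outside, world axes, zero at the start; "torque": the same for the moment, N m; "grip_width": finger opening in mm; "finger_force": force on a finger pad.
Only numpy, scipy, OpenCV 4.12 (cv2) and the standard library are available. Lean on these libraries where they do the work, as an engineer would, in place of code of your own. Each camera call takes 0.05 s, during which the arm holds its last target. There are 200 camera calls.

## Working session

There is one attempt and no reset: what is moved stays moved. The work goes in short steps, Python scripts to look and compute and a tool call to move; the robot and the scene stay as the last step left them, time stands still between calls to the robot, and variables do not carry over. Pictures are saved under pics/ and viewed, at most 10 in all, crops included, and the job is handed in when it is done.

Besides the shell and the picture viewer there is one more tool, called after "Call:" in YAML: its name, and indented under it one key for each argument. carry_out: Moves the arm, as the interface text tells. Shift numbers are shares of 150 mm and turn numbers shares of 45 degrees, none past 1 either way. Its arguments: {"type":"object","properties":{"plan":{"type":"array"},"gripper":{"type":"number"}},"required":["plan"]}

```bash
mkdir -p pics; ls; cat > h.py <<'E'
import numpy as np,cv2
from bench import get_obs,cams,workorder,r
from scipy.spatial.transform import Rotation as R
def snap(n,f):
    o=get_obs();c=cams.read_camera(n);cv2.imwrite('pics/'+f,c['pixels']);
    if n=='wrist':
        T=np.eye(4);T[:3,:3]=R.from_quat(o['orientation']).as_matrix();T[:3,3]=o['tool_pos']
        c['world_from_camera']=T@np.array(c['tool_from_camera'])
    np.savez('pics/'+f[:-4]+'.npz',K=c['camera_matrix'],d=c['distortion'],T=c['world_from_camera']);return c
def ray(f,px,z):
    a=np.load('pics/'+f+'.npz');p=cv2.undistortPoints(np.array(px,float).reshape(-1,1,2),a['K'],a['d'])[:,0]
    v=np.c_[p,np.ones(len(p))]@a['T'][:3,:3].T;o=a['T'][:3,3]
    z=np.broadcast_to(np.array(z,float),len(v));return o+v*((z-o[2])/v[:,2])[:,None]
def proj(f,P):
    a=np.load('pics/'+f+'.npz');T=np.linalg.inv(a['T'])
    return cv2.projectPoints(np.array(P,float).reshape(-1,1,3),cv2.Rodrigues(T[:3,:3])[0],T[:3,3],a['K'],a['d'])[0][:,0]
E
python3 - <<'E'
from h import *
print(get_obs())
for n in('scene','side'): snap(n,n+'0.png'); print(np.load(f'pics/{n}0.npz')['T'].round(2))
E
```

```text
pics
{'clock': 0.0, 'qpos': array([-1.35900879e+00,  3.20267519e-01,  1.56566376e+00, -7.47194533e-06,
        1.25737009e+00, -2.00306716e-02]), 'qd': array([ 0.00200463,  0.00238358,  0.00044125, -0.00157719, -0.00075495,
        0.0011512 ]), 'tau': array([-2.22975104e-03, -4.12460768e+01, -2.31972116e+01,  7.27452664e-02,
        4.57422389e-02, -1.64772214e-04]), 'tool_pos': array([ 131.98225782, -559.1405839 ,  213.1401989 ]), 'orientation': array([ 9.93289561e-01,  1.15650843e-01, -8.53258998e-05, -8.50095802e-04]), 'ft_force': array([ 0.29888068,  0.64696678, -0.44901297]), 'torque': array([-0.02340719,  0.04138654, -0.00934768]), 'finger_force': 0.0, 'grip_width': 91.2432988789831}
[[ 8.50000e-01 -2.20000e-01  4.80000e-01 -1.82920e+02]
 [-5.30000e-01 -3.80000e-01  7.60000e-01 -1.17346e+03]
 [ 2.00000e-02 -9.00000e-01 -4.30000e-01  7.79500e+02]
 [ 0.00000e+00  0.00000e+00  0.00000e+00  1.00000e+00]]
[[ 6.30000e-01 -4.30000e-01  6.40000e-01 -6.00860e+02]
 [-7.80000e-01 -3.60000e-01  5.20000e-01 -9.76340e+02]
 [ 0.00000e+00 -8.30000e-01 -5.60000e-01  1.11302e+03]
 [ 0.00000e+00  0.00000e+00  0.00000e+00  1.00000e+00]]
```

View pics/scene0.png

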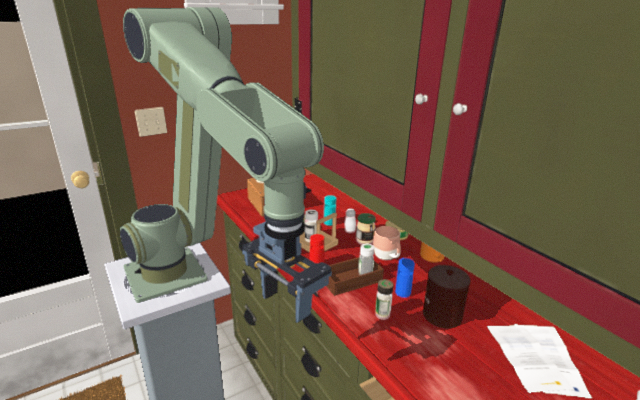

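View pics/side0.png

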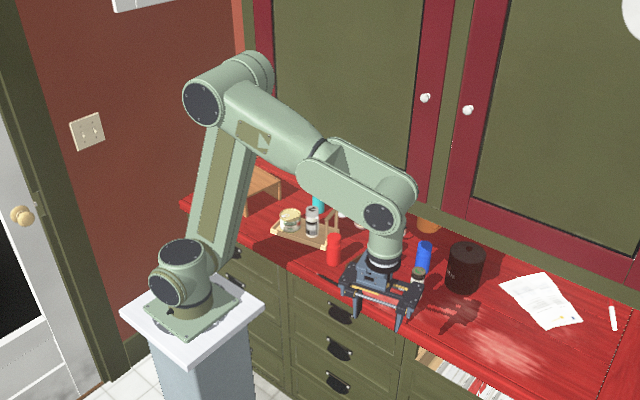

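The scene camera shows the jar box near (355,275), with a white-capped jar in it at (366,258). Jar-shaped candidates are at scene (310,222) on the tray, red (317,248), turquoise (330,210), blue (404,278) and a green/grey-cap one (384,298). From the side camera, the tray with the tin (290,218) and white-capped jar (312,220) is at (305,230), and the riser is at (262,185). I'll check the choice in a close crop.

```bash
python3 - <<'E'
import cv2
a=cv2.imread('pics/side0.png')[155:275,215:375];cv2.imwrite('pics/c1.png',cv2.resize(a,None,fx=5,fy=5,interpolation=cv2.INTER_CUBIC))
E
```

```text
(no output)
```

View pics/c1.png

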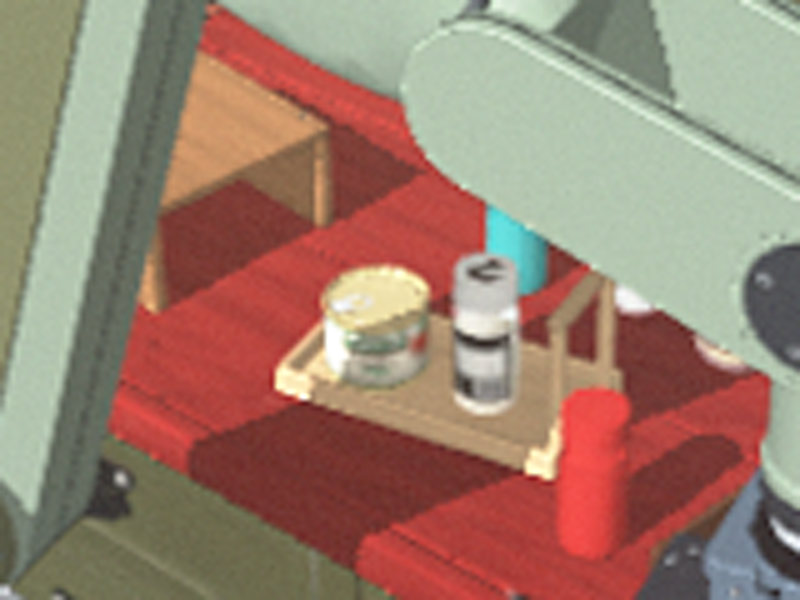

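```bash
python3 - <<'E'
from h import *
c=lambda *a:[(215+u/5-.4,155+v/5-.4) for u,v in a]
print('jar top',ray('side0',c((485,268)),115))
print('tin top',ray('side0',c((376,297)),64))
print('tray rim corners L,R,far',ray('side0',c((280,372),(548,450),(618,370)),20))
print('bar ends',ray('side0',c((558,320),(602,278)),120))
print('riser postfeet',ray('side0',c((153,308),(322,226)),0), 'top',ray('side0',c((327,128)),92))
print('red top',ray('side0',c((597,400)),105),'foot',ray('side0',c((590,550)),0),'turq foot',ray('side0',c((520,290)),0))
f='scene0'
print('boxjar top',ray(f,[(367,247)],107),'blue',ray(f,[(403,296)],0),'green',ray(f,[(384,317)],0),'red top',ray(f,[(317,238)],105))
E
python3 - <<'E'
import cv2
a=cv2.imread('pics/scene0.png')[175:325,240:440];cv2.imwrite('pics/c2.png',cv2.resize(a,None,fx=4,fy=4,interpolation=cv2.INTER_CUBIC))
E
```

```text
jar top [[495.64719833 -57.69789438 115.        ]]
tin top [[475.33701612  25.80234216  64.        ]]
tray rim corners L,R,far [[ 409.50844255   59.46223989   20.        ]
 [ 461.35547885 -141.30263234   20.        ]
 [ 562.83793837 -123.61959091   20.        ]]
bar ends [[ 474.64191182 -137.91541944  120.        ]
 [ 531.26800258 -130.94670914  120.        ]]
riser postfeet [[425.09510952 205.79615643   0.        ]
 [585.28869617 182.97091198   0.        ]] top [[587.43104637 174.77441068  92.        ]]
red top [[ 438.45798801 -198.81473037  105.        ]] foot [[ 416.87741068 -212.40360369    0.        ]] turq foot [[616.48362747   9.31197378   0.        ]]
boxjar top [[ 524.58493518 -330.64990612  107.        ]] blue [[ 5.61895069e+02 -4.64337013e+02  1.13686838e-13]] green [[ 4.55680819e+02 -5.06016538e+02  1.13686838e-13]] red top [[ 424.01419794 -206.82156015  105.        ]]
```

View pics/c2.png

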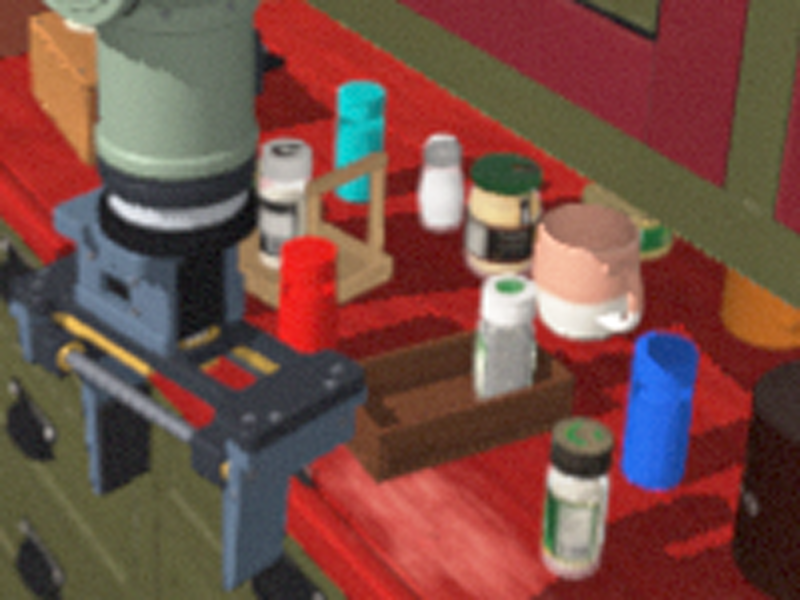

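Close crop: the white/grey-capped jar on the tray beside the tin (side px 312,209 top) is the one to move. Red, turquoise and blue jars, the dark-capped jar at scene (385,300) and the boxed jar at (366,258) are rejected. Measured spacings agree with the given geometry to about 10 mm, so I'll go above and refine with the wrist camera.

Call:
carry_out:
  plan:
    - [[1,-0.67,-0.4,0,0,-0.44],[1,-0.67,-0.4,0,0,-0.44],[1,-0.67,-0.4,0,0,-0.44],[1,-0.67,-0.4,0,0,-0.44],[1,-0.67,-0.4,0,0,-0.44]]
  gripper: -1

```text
clock: 0.72
tool_pos: [254.8, -427.4, 273.6]
orientation: [0.959, 0.285, -0.0, -0.0]
ft_force: [-0.3, -0.4, -0.1]
grip_width: 91.3
finger_force: 0.0
```

```bash
cat >> h.py <<'E'
def go(p,yaw):
    "shares to tool-down pose at p with tool y at yaw deg (mod 180)"
    o=get_obs();A=R.from_quat(o['orientation']);t=np.radians(yaw)
    y=np.array([np.cos(t),np.sin(t),0]);
    if y@A.as_matrix()[:,1]<0:y=-y
    z=np.array([0,0,-1.]);B=R.from_matrix(np.c_[np.cross(y,z),y,z])
    print('at',o['clock'],o['tool_pos'].round(1),'shift',(A.inv().apply(np.array(p)-o['tool_pos'])/150).round(3),'turn',((A.inv()*B).as_rotvec(degrees=True)/45).round(3),'q6',o['qpos'][5].round(2),o['grip_width'],o['ft_force'].round(1))
E
python3 -c "
from h import *
go([430,-230,330],-28)"
```

```text
at 0.725 [ 254.8 -427.4  273.6] shift [ 1.697 -0.464 -0.377] turn [-0.001  0.001 -0.642] q6 -0.06 91.29654528071863 [-0.3 -0.4 -0.1]
```

Call:
carry_out:
  plan:
    - [[1,-0.3,-0.3,0,0,-0.45],[1,-0.3,-0.3,0,0,-0.45],[1,-0.3,-0.3,0,0,-0.45],[1,-0.3,-0.3,0,0,-0.45]]

```text
clock: 1.23
tool_pos: [356.7, -307.9, 318.8]
orientation: [0.893, 0.449, -0.0, 0.0]
ft_force: [0.3, -1.0, 0.0]
grip_width: 91.2
finger_force: 0.0
```

```bash
python3 -c "
from h import *
snap('wrist','w1.png');snap('side','side1.png')
print(np.load('pics/w1.npz')['T'].round(2))
go([430,-200,330],-15)"
```

```text
[[ 8.0000e-01 -5.8000e-01 -1.5000e-01  4.0119e+02]
 [-6.0000e-01 -7.8000e-01 -2.1000e-01 -2.4832e+02]
 [-0.0000e+00  2.6000e-01 -9.7000e-01  4.8987e+02]
 [ 0.0000e+00  0.0000e+00  0.0000e+00  1.0000e+00]]
at 1.325 [ 355.3 -308.8  318. ] shift [ 0.879 -0.035 -0.081] turn [-0.002  0.001 -0.483] q6 -0.1 91.21885590053603 [ 0.7 -0.2 -0.3]
```

View pics/w1.png

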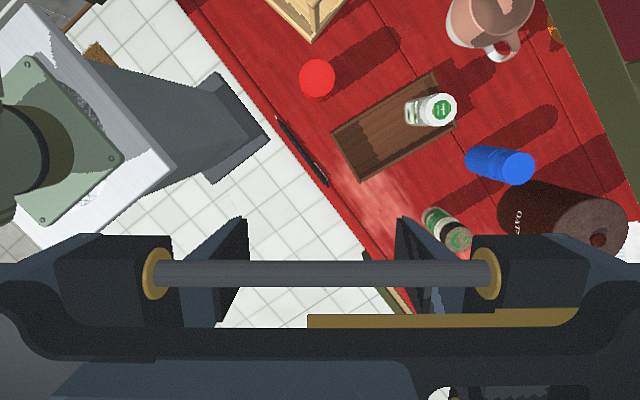

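The wrist view shows the jar box with top corners at about (332,132), (434,72), (456,127), (362,182). The other jar's cap is at (443,109), the red jar at (317,77), the mug at (485,25) and the tray handle end at the top (315,25).

```bash
python3 -c "
from h import *
P=ray('w1',[(332,132),(434,72),(456,127),(362,182)],45);print(P.round(1))
d=np.linalg.norm(P-np.roll(P,-1,0),axis=1);print(d,P.mean(0))
print('cap',ray('w1',[(443,109)],107),'red',ray('w1',[(317,77)],109))
v=P[1]-P[0]+P[2]-P[3];print('yaw',np.degrees(np.arctan2(v[1],v[0])))
"
```

```text
[[ 404.5 -269.8   45. ]
 [ 569.1 -288.6   45. ]
 [ 556.  -372.9   45. ]
 [ 397.3 -358.2   45. ]]
[165.6684679   85.31588371 159.35581631  88.64443399] [ 481.74633545 -322.38158814   45.        ]
cap [[ 532.30460959 -326.7664281   107.        ]] red [[ 427.88425498 -203.32769776  109.        ]]
yaw -5.93228694040855
```

Call:
carry_out:
  plan:
    - [[0.9,0,-0.1,0,0,-0.7],[0.9,0,-0.1,0,0,-0.7],[0.9,0,-0.1,0,0,-0.7],[0.9,0,-0.1,0,0,-0.7],[0.9,0,-0.1,0,0,-0.7]]

```text
clock: 1.95
tool_pos: [435.9, -201.0, 333.3]
orientation: [0.74, 0.673, -0.001, -0.0]
ft_force: [-0.0, -0.1, -0.1]
grip_width: 91.1
finger_force: 0.0
```

```bash
python3 -c "
from h import *
snap('wrist','w2.png');
go([430,-200,330],-15)"
```

```text
at 2.0 [ 435.9 -200.9  333.4] shift [ 0.002 -0.04   0.023] turn [-0.001  0.     0.213] q6 -0.36 90.84774001873724 [ 0.5 -0.7 -0.3]
```

View pics/w2.png

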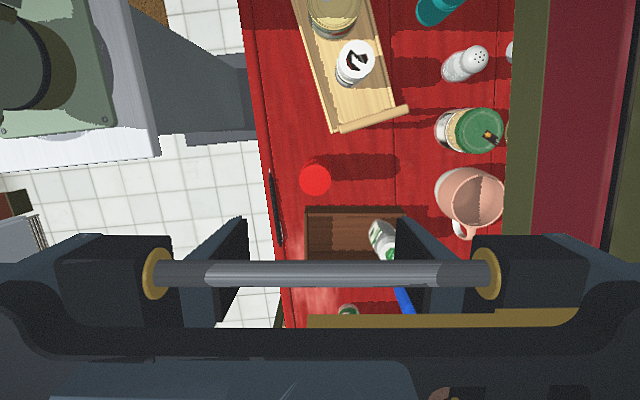

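The wrist view shows the jar cap centre at (356,61), handle bar ends at (340,127) and (408,108), and the tin partly visible at (333,15). The red jar is at (315,180), the mug at (470,200), and the box's left corner at (305,206).

```bash
python3 -c "
from h import *
print('jar',ray('w2',[(356,61)],115),'base',ray('w2',[(351,82)],6))
P=ray('w2',[(340,127),(408,108)],122);print('bar',P,P.mean(0),np.linalg.norm(P[0]-P[1]),np.degrees(np.arctan2(*(P[1]-P[0])[1::-1])))
print('box',ray('w2',[(305,206),(400,207),(305,285)],45))
print('red',ray('w2',[(315,180)],109))
go([490,-58,250],15)"
```

```text
jar [[492.50391562 -60.07986416 115.        ]] base [[496.07029662 -71.35905892   6.        ]]
bar [[ 466.28115491 -136.4069291   122.        ]
 [ 552.52432667 -121.41097559  122.        ]] [ 509.40274079 -128.90895234  122.        ] 87.53721092792141 9.8639633271908
box [[ 404.13928085 -257.20948023   45.        ]
 [ 557.97840678 -273.71410326   45.        ]
 [ 388.15397435 -400.74345067   45.        ]]
red [[ 427.37823576 -203.66152813  109.        ]]
at 2.0 [ 435.9 -200.9  333.4] shift [0.983 0.27  0.556] turn [-0.001 -0.    -0.454] q6 -0.36 90.84774001873724 [ 0.5 -0.7 -0.3]
```

Call:
carry_out:
  plan:
    - [[0.97,0.28,0.8,0,0,-0.4],[0.97,0.28,0.8,0,0,-0.4],[0.97,0.28,0.8,0,0,-0.4],[0.97,0.28,0.8,0,0,-0.4],[0.97,0.28,0.8,0,0,-0.4]]

```text
clock: 2.62
tool_pos: [491.7, -59.4, 214.2]
orientation: [0.624, 0.781, -0.0, 0.0]
ft_force: [0.2, -1.6, 1.6]
grip_width: 91.2
finger_force: 0.0
```

```bash
python3 -c "
from h import *
snap('wrist','w3.png');snap('scene','scene3.png');
go([492.5,-60,66],12)"
```

```text
at 2.725 [492.1 -60.  215.2] shift [0.001 0.    0.995] turn [0.003 0.002 0.016] q6 -0.37 91.13515328946062 [ 0.7 -0.7  0.4]
```

View pics/w3.png

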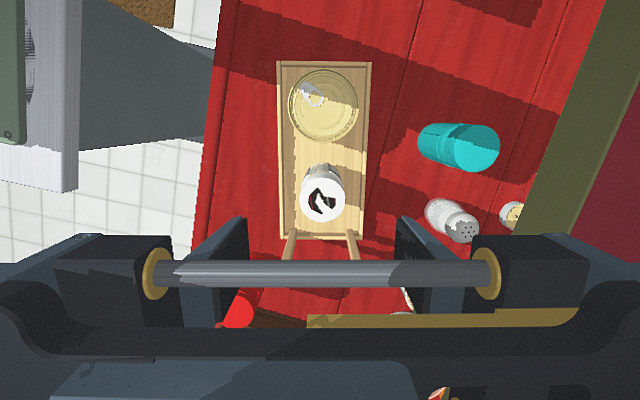

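The tray is now square in view. Its far rim corners are at (277,62) and (372,62), with the jar cap at (322,201) centred between the fingers and the tin top at (323,105). Turquoise (460,147) and shaker (455,222) are off to the right.

```bash
python3 -c "
from h import *
P=ray('w3',[(277,62),(372,62),(364,239),(280,238)],20);print(P,P.mean(0),np.linalg.norm(P-np.roll(P,1,0),axis=1))
for a,b in((0,1),(3,2),(3,0),(2,1)):
  v=P[b]-P[a];print(np.degrees(np.arctan2(v[1],v[0])))
print('jar',ray('w3',[(322,201)],115),'tin',ray('w3',[(323,105)],64))
"
```

```text
[[ 412.49131095   65.92908425   20.        ]
 [ 518.82832467   89.92561193   20.        ]
 [ 565.54493685 -122.86934138   20.        ]
 [ 455.94224129 -146.08683634   20.        ]] [488.20170344 -28.27537038  20.        ] [216.42258184 109.0109803  217.86264941 112.03482916]
12.716636617918937
11.960342796275603
101.5819276012102
102.38217612607177
jar [[493.35723742 -58.76828715 115.        ]] tin [[474.68933631  29.1505357   64.        ]]
```

Call:
carry_out:
  plan:
    - [[0.01,0,0.3,0,0,0.015],[0.01,0,0.6,0,0,0.015],[0.01,0,0.85,0,0,0.015],[0.01,0,0.98,0,0,0.015],[0.01,0,0.98,0,0,0.015]]

```text
clock: 3.35
tool_pos: [490.9, -58.2, 66.8]
orientation: [0.629, 0.777, -0.0, -0.0]
ft_force: [0.5, -0.5, 0.5]
grip_width: 91.2
finger_force: 0.0
```

Call:
carry_out:
  plan:
    - [[0,0,0,0,0,0],[0,0,0,0,0,0],[0,0,0,0,0,0],[0,0,0,0,0,0],[0,0,0,0,0,0]]
  gripper: 1

```text
clock: 3.98
tool_pos: [491.5, -56.9, 67.1]
orientation: [0.628, 0.778, 0.0, 0.0]
ft_force: [0.3, 0.1, -1.5]
grip_width: 44.2
finger_force: 27.9
```

Call:
carry_out:
  plan:
    - [[0,0,0,0,0,0],[0,0,-0.1,0,0,0],[0,0,-0.3,0,0,0],[0,0,-0.6,0,0,0],[0,0,-0.9,0,0,0]]

```text
clock: 4.6
tool_pos: [491.0, -56.9, 203.9]
orientation: [0.628, 0.778, -0.0, 0.0]
ft_force: [0.9, 0.1, -2.2]
grip_width: 44.3
finger_force: 30.0
```

```bash
python3 -c "
from h import *
go([447,-317,210],84)"
```

```text
at 4.6 [491.  -56.9 203.9] shift [-1.634 -0.652 -0.041] turn [-0.     0.    -1.596] q6 -0.35 44.337636153579524 [ 0.9  0.1 -2.2]
```

Jar is held and lifted. Before placing, I'll overlay the box model on the images to refine its pose.

```bash
cat > ov.py <<'E'
from h import *
def box(c,yaw,lx,ly,zs):
    t=np.radians(yaw);Rm=np.array([[np.cos(t),-np.sin(t)],[np.sin(t),np.cos(t)]])
    q=np.array([[-1,-1],[1,-1],[1,1],[-1,1]])*[lx/2,ly/2]@Rm.T+c
    return [np.c_[q,np.full(4,z)] for z in zs]
def crop(f,x0,y0,w,h,s,items):
    im=cv2.imread(f'pics/{f}.png')[y0:y0+h,x0:x0+w];im=cv2.resize(im,None,fx=s,fy=s,interpolation=cv2.INTER_CUBIC)
    for P,col in items:
        p=((proj(f,P)-[x0,y0]+.5)*s).astype(int);cv2.polylines(im,[p.reshape(-1,1,2)],True,col,1)
    return im
E
python3 - <<'E'
from ov import *
it=[(q,(255,255,0)) for q in box((483,-318),-6,170,90,(0,45))]
a=crop('w1',320,60,150,140,3,it);b=crop('scene3',310,240,90,75,4,it)
b=cv2.resize(b,(350,292));m=np.zeros((420,800,3),np.uint8);m[:a.shape[0],:450]=a;m[:292,450:]=b
cv2.imwrite('pics/m1.png',m)
E
```

```text
(no output)
```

View pics/m1.png

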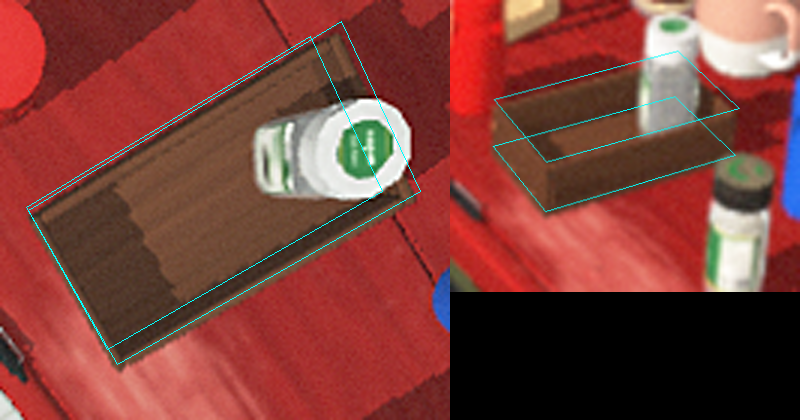

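The overlay matches in the scene camera, and the wrist view is off about 3 px (4 mm towards -y). I'll take the box centre as about (483,-320) and the spot as about (448,-317).

Call:
carry_out:
  plan:
    - [[-0.3,-0.12,-0.2,0,0,-0.2],[-0.82,-0.33,-0.2,0,0,-0.8],[-0.82,-0.33,-0.2,0,0,-0.8],[-0.82,-0.33,-0.2,0,0,-0.8],[-0.82,-0.33,-0.2,0,0,-0.8]]

```text
clock: 5.22
tool_pos: [468.5, -187.8, 232.5]
orientation: [0.358, 0.934, 0.0, 0.0]
ft_force: [0.3, 0.5, -0.8]
grip_width: 44.3
finger_force: 30.0
```

```bash
python3 -c "
from h import *
go([448,-317,210],84)"
```

```text
at 5.225 [ 468.5 -187.8  232.5] shift [-0.474 -0.732  0.15 ] turn [ 0.     0.    -0.799] q6 -1.24 44.28899549619069 [ 0.3  0.5 -0.8]
```

Call:
carry_out:
  plan:
    - [[-0.47,-0.73,0.15,0,0,-0.8],[-0.47,-0.73,0.15,0,0,-0.8],[-0.47,-0.73,0.15,0,0,-0.8],[-0.47,-0.73,0.15,0,0,-0.8],[-0.47,-0.73,0.15,0,0,-0.8]]

```text
clock: 5.85
tool_pos: [448.4, -315.9, 209.6]
orientation: [0.052, 0.999, 0.0, -0.0]
ft_force: [-0.4, 0.0, -1.3]
grip_width: 44.3
finger_force: 30.0
```

```bash
python3 - <<'E'
from ov import *
c=snap('side','side4.png');snap('scene','scene4.png');go([448,-317,69],84)
E
```

```text
at 5.95 [ 448.5 -315.7  209.7] shift [ 0.003 -0.009  0.938] turn [-0.     0.     0.001] q6 -2.1 44.00887612205012 [ 0.5  0.8 -2.1]
```

Call:
carry_out:
  plan:
    - [[0,-0.01,0.3,0,0,0],[0,-0.01,0.6,0,0,0],[0,-0.01,0.8,0,0,0],[0,-0.01,0.9,0,0,0],[0,-0.01,0.94,0,0,0]]

```text
clock: 6.58
tool_pos: [448.5, -317.5, 68.3]
orientation: [0.051, 0.999, -0.0, 0.0]
ft_force: [0.4, -0.5, -2.0]
grip_width: 44.3
finger_force: 30.0
```

Call:
carry_out:
  plan:
    - [[0,0,0,0,0,0],[0,0,0.01,0,0,0],[0,0,0.01,0,0,0]]

```text
clock: 6.95
tool_pos: [448.5, -317.9, 67.7]
orientation: [0.051, 0.999, -0.0, 0.001]
ft_force: [0.5, -0.6, -1.5]
grip_width: 43.8
finger_force: 30.0
```

Call:
carry_out:
  plan:
    - [[0,0,0.01,0,0,0],[0,0,0.015,0,0,0],[0,0,0.015,0,0,0]]

```text
clock: 7.32
tool_pos: [448.7, -318.0, 67.0]
orientation: [0.051, 0.999, -0.001, 0.001]
ft_force: [-2.1, 0.8, 10.2]
grip_width: 44.0
finger_force: 30.0
```

Call:
carry_out:
  plan:
    - [[0,0,0,0,0,0],[0,0,0,0,0,0],[0,0,0,0,0,0],[0,0,0,0,0,0],[0,0,0,0,0,0]]
  gripper: -1

```text
clock: 7.95
tool_pos: [448.2, -317.7, 64.6]
orientation: [0.051, 0.999, 0.0, -0.0]
ft_force: [0.0, -0.2, -0.6]
grip_width: 89.7
finger_force: 0.0
```

Call:
carry_out:
  plan:
    - [[0,0,-0.1,0,0,0],[0,0,-0.4,0,0,0],[0,0,-0.7,0,0,0],[0,0,-1,0,0,0],[0,0,-1,0,0,0]]

```text
clock: 8.57
tool_pos: [450.1, -319.1, 219.9]
orientation: [0.051, 0.999, -0.003, 0.004]
ft_force: [0.2, -0.1, -0.2]
grip_width: 91.1
finger_force: 0.0
```

```bash
python3 - <<'E'
from ov import *
snap('scene','scene5.png');snap('side','side5.png')
# riser edge candidates in side & scene
a=crop('scene5',240,165,150,150,3,[]);b=crop('side5',170,120,130,150,3,[])
b=cv2.resize(b,(350,404));m=np.zeros((460,800,3),np.uint8);m[:450,:450]=a;m[:404,450:]=b;cv2.imwrite('pics/m2.png',m)
go([488,-60,200],90)
E
```

```text
at 8.675 [ 448.1 -317.6  215.5] shift [-0.09   1.736  0.102] turn [-0.001  0.001 -0.13 ] q6 -2.11 91.14598637711688 [-0.2  0.6  0.2]
```

View pics/m2.png

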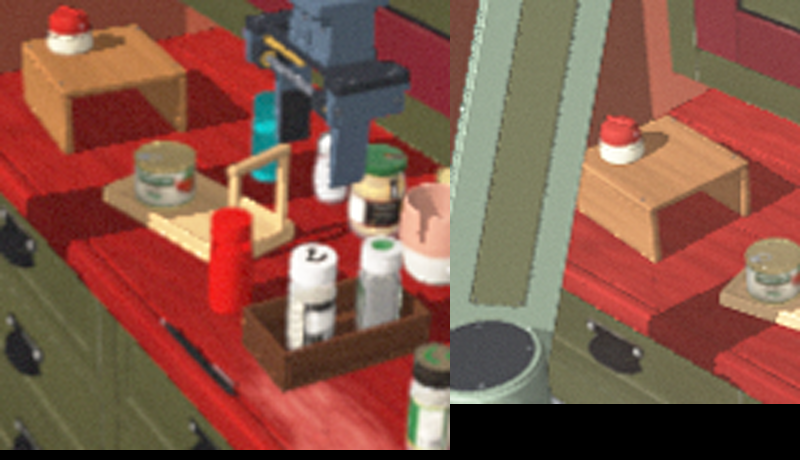

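The jar stands upright in the box beside the other jar. The riser is fully visible in both views: scene crop top-front corners (68,97) and (185,72), feet (70,148) and (183,130). Fitting its pose:

```bash
python3 - <<'E'
from ov import *
from scipy.optimize import least_squares
X=np.array([[-93.5,87,92],[-93.5,-87,92],[-93.5,87,0],[-93.5,-87,0],[93.5,87,92],[93.5,-87,92]])
s={0:(68,97),1:(185,72),2:(70,148),3:(183,130),4:(22,42)}
d={0:(655,208),1:(747,160),2:(657,260),3:(745,215),4:(585,162),5:(672,118)}
S={k:(240+u/3-.3,165+v/3-.3) for k,(u,v) in s.items()};D={k:(170+(u-450)/2.692-.3,120+v/2.692-.3) for k,(u,v) in d.items()}
def W(p):
    r_=R.from_euler('z',p[2]).as_matrix();return X@r_.T+[p[0],p[1],0]
def f(p,use=('a','b')):
    w=W(p);e=[]
    if 'a' in use:e+=[proj('scene5',w)[k]-v for k,v in S.items()]
    if 'b' in use:e+=[proj('side5',w)[k]-v for k,v in D.items()]
    return np.ravel(e)
for u in('a','b','ab'):
    o=least_squares(f,[515,285,1.43],kwargs={'use':u},x_scale=[10,10,.1]);print(u,o.x[:2].round(1),np.degrees(o.x[2]).round(2),np.abs(o.fun).max().round(2))
p=o.x;c=np.array([np.cos(p[2]),np.sin(p[2])])
back=p[:2]+81.5*c;org=back-110*c;print('mouth',p[:2]-93.5*c,'back',back,'tray org',org,'handle goal',org-104*c)
go([509.8,-130.3,200],102)
E
```

```text
a [514.7 280.3] 84.81 2.33
b [519.9 275.3] 82.95 4.39
ab [517.5 276.1] 83.27 5.03
mouth [506.58438574 183.2063797 ] back [527.10025357 356.9996453 ] tray org [514.20456522 247.75816406] handle goal [502.01227805 144.47530908]
at 8.675 [ 448.1 -317.6  215.5] shift [-0.282  1.284  0.103] turn [-0.001  0.001 -0.397] q6 -2.11 91.14598637711688 [-0.2  0.6  0.2]
```

```bash
python3 - <<'E'
from ov import *
from scipy.optimize import least_squares
X=np.array([[-93.5,87,92],[-93.5,-87,92],[-93.5,87,0],[-93.5,-87,0],[93.5,87,92],[93.5,-87,92]])
s={0:(68,97),1:(185,72),2:(70,148),3:(183,130),4:(22,42)}
d={0:(655,208),1:(747,160),2:(657,260),3:(745,215),5:(672,118)}
S={k:(240+u/3-.3,165+v/3-.3) for k,(u,v) in s.items()};D={k:(170+(u-450)/2.692-.3,120+v/2.692-.3) for k,(u,v) in d.items()}
def f(p):
    w=X@R.from_euler('z',p[2]).as_matrix().T+[p[0],p[1],0]
    return np.ravel([proj('scene5',w)[k]-v for k,v in S.items()]+[proj('side5',w)[k]-v for k,v in D.items()])
o=least_squares(f,[515,285,1.43],x_scale=[10,10,.1]);p=o.x;print(p[:2],np.degrees(p[2]));print(o.fun.reshape(-1,2).round(1))
c=np.array([np.cos(p[2]),np.sin(p[2])]);n=np.array([-c[1],c[0]])
it=[(q,(255,255,0)) for q in box(p[:2],np.degrees(p[2]),187,174,(0,92))]
t=box((488.2,-28.3),102,220,110,(0,20));it+=[(q,(255,0,0)) for q in t]
a=crop('scene5',240,165,100,90,4,it);b=crop('side5',210,150,100,90,4,it);cv2.imwrite('pics/m3.png',np.hstack([a,b]))
E
```

```text
[516.82426741 279.23470039] 83.82800405865859
[[-1.  -1.9]
 [ 1.4 -0.9]
 [-0.7  2.2]
 [ 2.1  0.3]
 [-0.  -0.7]
 [-1.6  0.2]
 [ 0.6  0.3]
 [-0.4  1.5]
 [ 2.2 -0.1]
 [-2.2 -1.6]]
```

View pics/m3.png

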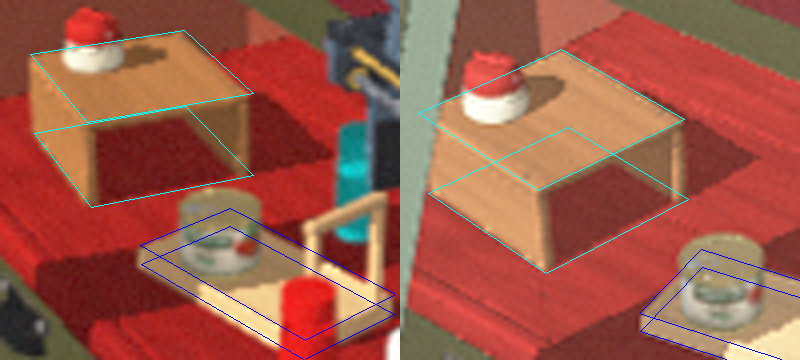

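Call:
carry_out:
  plan:
    - [[-0.22,1,0.1,0,0,-0.4],[-0.22,1,0.1,0,0,-0.4],[-0.22,1,0.1,0,0,-0.4],[-0.22,1,0.1,0,0,-0.4],[-0.22,1,0.1,0,0,-0.4]]

```text
clock: 9.3
tool_pos: [495.7, -172.3, 199.0]
orientation: [-0.106, 0.994, 0.0, -0.001]
ft_force: [-1.4, -0.3, 0.3]
grip_width: 91.5
finger_force: 0.0
```

```bash
python3 -c "
from h import *
go([509.8,-130.3,200],102)"
```

```text
at 9.3 [ 495.7 -172.3  199. ] shift [-0.151  0.254 -0.007] turn [ 0.    -0.002  0.003] q6 -2.14 91.46394181038634 [-1.4 -0.3  0.3]
```

The riser model overlay fits both views within about 2 px: centre ≈(517,279), yaw ≈84°. The tray overlay (blue) fits too. Next, the handle.

Call:
carry_out:
  plan:
    - [[-0.15,0.255,0,0,0,0],[-0.15,0.255,0,0,0,0],[-0.15,0.255,0.3,0,0,0],[-0.15,0.255,0.6,0,0,0],[-0.15,0.255,0.65,0,0,0]]

```text
clock: 9.93
tool_pos: [507.6, -130.5, 99.6]
orientation: [-0.105, 0.994, 0.001, -0.003]
ft_force: [-0.1, -0.3, 1.3]
grip_width: 91.2
finger_force: 0.0
```

Call:
carry_out:
  plan:
    - [[0,0,0,0,0,0],[0,0,0,0,0,0],[0,0,0,0,0,0],[0,0,0,0,0,0],[0,0,0,0,0,0]]
  gripper: 1

```text
clock: 10.55
tool_pos: [510.4, -129.7, 102.6]
orientation: [-0.106, 0.994, -0.0, 0.0]
ft_force: [-0.3, 0.2, -0.5]
grip_width: 44.2
finger_force: 0.0
```

Call:
carry_out:
  plan:
    - [[0,0,0,0,0,0],[0,0,0,0,0,0],[0,0,0,0,0,0]]

```text
clock: 10.92
tool_pos: [510.2, -129.8, 102.1]
orientation: [-0.106, 0.994, -0.0, -0.0]
ft_force: [0.3, -4.7, -0.8]
grip_width: 14.4
finger_force: 2.3
```

```bash
python3 -c "
from h import *
go([480.6,-56.3,101],83.8)
print(R.from_quat(get_obs()['orientation']).as_matrix()[:,1])"
```

```text
at 10.925 [ 510.2 -129.8  102.1] shift [0.09  0.52  0.007] turn [-0.    -0.     0.408] q6 -2.05 14.425478386139742 [ 0.3 -4.7 -0.8]
[-2.10734076e-01  9.77543377e-01 -3.08534663e-04]
```

Call:
carry_out:
  plan:
    - [[0,0,0,0,0,0],[0,0.03,0,0,0,0.03],[0.02,0.1,0,0,0,0.09],[0.04,0.2,0,0,0,0.16],[0.05,0.3,0,0,0,0.23]]

```text
clock: 11.55
tool_pos: [492.8, -87.1, 102.1]
orientation: [-0.015, 1.0, -0.0, -0.0]
ft_force: [-0.7, -1.9, -0.1]
grip_width: 11.8
finger_force: 30.0
```

```bash
python3 -c "
from h import *
go([480.6,-56.3,101],83.8)"
```

```text
at 11.55 [492.8 -87.1 102.1] shift [0.075 0.207 0.008] turn [-0.001 -0.001  0.175] q6 -1.8 11.754767721613355 [-0.7 -1.9 -0.1]
```

Call:
carry_out:
  plan:
    - [[0.02,0.05,0,0,0,0.05],[0.05,0.12,0,0,0,0.11],[0.07,0.18,0,0,0,0.16],[0.075,0.207,0,0,0,0.175],[0.075,0.207,0,0,0,0.175]]

```text
clock: 12.18
tool_pos: [480.7, -55.9, 102.2]
orientation: [0.053, 0.999, 0.0, -0.001]
ft_force: [-2.4, 1.3, 0.3]
grip_width: 11.6
finger_force: 30.0
```

```bash
python3 - <<'E'
from ov import *
go([502.6,147.5,101],83.8)
snap('wrist','w6.png');snap('scene','scene6.png');snap('side','side6.png')
# rough tray check: light-wood/tin not viewed; compare riser edge: brown mask in scene
o=get_obs();y=R.from_quat(o['orientation']).as_matrix()[:2,1];y=y*np.sign(y[1])
org=o['tool_pos'][:2]+104*y;m=np.array([506.8,186.3]);c=np.array([.1074,.9942])
print('end ahead of mouth',(org+110*y-m)@c,'lateral',(org+110*y-m)@[-c[1],c[0]])
E
```

```text
at 12.175 [480.7 -55.9 102.2] shift [-0.002  1.364  0.009] turn [ 0.001 -0.001  0.003] q6 -1.61 11.585194505617949 [-2.4  1.3  0.3]
end ahead of mouth -29.74832541564121 lateral 0.06330794744728374
```

Call:
carry_out:
  plan:
    - [[0,0.05,0,0,0,0],[0,0.13,0,0,0,0],[0,0.23,0,0,0,0],[0,0.33,0,0,0,0],[0,0.4,0,0,0,0]]

```text
clock: 12.95
tool_pos: [487.7, 4.3, 102.2]
orientation: [0.052, 0.999, -0.0, 0.0]
ft_force: [-0.2, -2.9, -0.4]
grip_width: 11.7
finger_force: 30.0
```

Call:
carry_out:
  plan:
    - [[0,0.08,0,0,0,0],[0,0.18,0,0,0,0],[0,0.28,0,0,0,0],[0,0.36,0,0,0,0],[0,0.4,0,0,0,0]]

```text
clock: 13.58
tool_pos: [493.9, 63.5, 102.2]
orientation: [0.053, 0.999, -0.0, -0.0]
ft_force: [-0.0, -3.4, 0.1]
grip_width: 11.7
finger_force: 30.0
```

```bash
python3 -c "
from h import *
go([502.6,147.5,101],83.8)"
```

```text
at 13.575 [493.9  63.5 102.2] shift [0.001 0.563 0.008] turn [-0.    -0.     0.004] q6 -1.36 11.695431430901834 [-0.  -3.4  0.1]
```

Call:
carry_out:
  plan:
    - [[0,0.08,0,0,0,0],[0,0.18,0,0,0,0],[0,0.28,0,0,0,0],[0,0.38,0,0,0,0],[0,0.44,0,0,0,0]]

```text
clock: 14.2
tool_pos: [500.9, 129.4, 102.2]
orientation: [0.052, 0.999, -0.0, 0.0]
ft_force: [-0.3, -3.2, -0.4]
grip_width: 11.6
finger_force: 30.0
```

Call:
carry_out:
  plan:
    - [[0,0.02,0,0,0,0],[0,0.04,0,0,0,0],[0,0.06,0,0,0,0],[0,0.07,0,0,0,0],[0,0.07,0,0,0,0]]

```text
clock: 14.82
tool_pos: [502.0, 138.9, 102.1]
orientation: [0.053, 0.999, 0.0, -0.0]
ft_force: [-0.8, -2.2, -0.3]
grip_width: 11.6
finger_force: 30.0
```

Now creep until contact with the back board.

Call:
carry_out:
  plan:
    - [[0,0.02,0,0,0,0],[0,0.03,0,0,0,0],[0,0.04,0,0,0,0],[0,0.04,0,0,0,0]]

```text
clock: 15.32
tool_pos: [502.7, 145.0, 102.2]
orientation: [0.053, 0.999, 0.0, 0.0]
ft_force: [0.0, -2.3, 0.4]
grip_width: 11.8
finger_force: 30.0
```

Call:
carry_out:
  plan:
    - [[0,0.01,0,0,0,0],[0,0.02,0,0,0,0],[0,0.02,0,0,0,0]]

```text
clock: 15.7
tool_pos: [502.9, 148.0, 102.2]
orientation: [0.053, 0.999, 0.0, 0.0]
ft_force: [0.3, -1.9, -0.1]
grip_width: 12.2
finger_force: 30.0
```

Call:
carry_out:
  plan:
    - [[0,0.01,0,0,0,0],[0,0.02,0,0,0,0],[0,0.02,0,0,0,0]]

```text
clock: 16.08
tool_pos: [502.7, 149.2, 102.2]
orientation: [0.053, 0.999, -0.002, -0.001]
ft_force: [-0.9, -8.6, 3.3]
grip_width: 11.9
finger_force: 30.0
```

Call:
carry_out:
  plan:
    - [[0,0.01,0,0,0,0],[0,0.02,0,0,0,0],[0,0.02,0,0,0,0]]

```text
clock: 16.45
tool_pos: [502.1, 149.5, 102.4]
orientation: [0.052, 0.999, -0.004, -0.001]
ft_force: [-3.0, -16.6, 7.4]
grip_width: 11.9
finger_force: 30.0
```

Contact with the back board is where the model puts it (149 vs 147.5). I'll relax the push, release partway and retreat upward.

Call:
carry_out:
  plan:
    - [[0,-0.02,0,0,0,0],[0,-0.03,0,0,0,0],[0,-0.03,0,0,0,0]]

```text
clock: 16.82
tool_pos: [502.7, 149.2, 102.2]
orientation: [0.053, 0.999, -0.0, -0.0]
ft_force: [-1.4, -4.0, 1.0]
grip_width: 11.9
finger_force: 30.0
```

Call:
carry_out:
  plan:
    - [[0,0,0,0,0,0],[0,0,0,0,0,0],[0,0,0,0,0,0],[0,0,0,0,0,0],[0,0,0,0,0,0]]
  gripper: 0

```text
clock: 17.45
tool_pos: [503.1, 149.3, 102.2]
orientation: [0.053, 0.999, 0.0, 0.0]
ft_force: [-0.4, -0.5, 0.3]
grip_width: 45.5
finger_force: 0.0
```

Call:
carry_out:
  plan:
    - [[0,0,-0.1,0,0,0],[0,0,-0.3,0,0,0],[0,0,-0.6,0,0,0],[0,0,-0.9,0,0,0],[0,0,-0.9,0,0,0]]

```text
clock: 18.08
tool_pos: [505.4, 149.9, 242.2]
orientation: [0.053, 0.999, 0.002, 0.005]
ft_force: [-0.1, -0.5, -0.1]
grip_width: 45.2
finger_force: 0.0
```

```bash
python3 - <<'E'
from ov import *
for n in('wrist','scene','side'): snap(n,n+'7.png')
# numeric check: pixel colours at where the bar ends / posts should project
o=get_obs();print(o['clock'],o['tool_pos'],o['grip_width'],o['ft_force'])
c=np.array([.1074,.9942]);n=np.array([-c[1],c[0]]);b=np.array([502.7,149.2])
P=[np.r_[b+k*n,126] for k in(-38,-20,0,20,38)]+[np.r_[b+55*n+0*c,12],np.r_[b-80*n,126]]
for f in('scene7','side7'):
    im=cv2.imread(f'pics/{f}.png')
    for q in proj(f,P): u,v=q.round().astype(int);print(f,(u,v),im[v,u])
E
```

```text
18.225 [502.49583876 149.07055417 236.87171074] 45.51028019707749 [ 0.52240654 -0.33898975 -0.3752603 ]
scene7 (np.int64(295), np.int64(185)) [ 85 134 197]
scene7 (np.int64(291), np.int64(186)) [ 93 141 197]
scene7 (np.int64(286), np.int64(187)) [108 163 214]
scene7 (np.int64(281), np.int64(188)) [113 164 215]
scene7 (np.int64(277), np.int64(189)) [114 165 214]
scene7 (np.int64(273), np.int64(216)) [149 211 245]
scene7 (np.int64(305), np.int64(184)) [ 44  48 199]
side7 (np.int64(277), np.int64(180)) [109 145 184]
side7 (np.int64(273), np.int64(182)) [146 193 229]
side7 (np.int64(269), np.int64(184)) [150 198 234]
side7 (np.int64(265), np.int64(186)) [149 198 234]
side7 (np.int64(261), np.int64(188)) [154 200 235]
side7 (np.int64(259), np.int64(216)) [195 241 255]
side7 (np.int64(285), np.int64(176)) [ 68  74 217]
```

```bash
python3 -c "
from h import *
print(workorder.job_done())"
```

```text
the job is handed in; nothing more can be done
None
```

I stood the spice jar upright in the dark box, pushed the tray against the riser's back board, moved the gripper clear and handed the job in at about 18 s. I didn't see the tin again once it was under the riser, and no verdict came back.

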